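Take the long gift box out of the stock tray

ROBOT

A 6-joint arm with a two-finger parallel gripper is mounted at the origin on the work surface. World frame = base frame: x ahead of the robot, y to its left, z up, the work surface at z = 0. Lengths are in m, angles in rad, forces in N, time in s.
With the tool pointing down it reaches from about 0.4 to 0.825 m from the base axis. Payload 7 kg.
Tool frame: the origin (TCP) lies on the centre line of the jaws, within the pads' length; the fingertips stand tip_reach ahead of it and the grasp point (between the pads) is the TCP (tip_reach is the distance from the TCP to the fingertips, in m); z points along the fingers, y is the line along which they close (so a half turn about z gives the same grasp; the last joint's range is limited). The gripper opens to 88 mm and grips with 3 to 60 N. Pads are 19 mm wide; open, the fingers measure 130 mm over their backs; the gripper's body (78 mm by 193 mm) begins 47 mm behind the grasp point.
Start: joints at [1.604, 0.359, 0.012, 0, -1.224, -0.288], TCP at [0.17, 0.653, 0.246] pointing down, gripper open.
Joint ranges: [-3.07, 3.07], [-1.43, 2.12], [-1.02, 1.25], [-3.03, 1.67], [-3.05, -0], [-3.03, 3.03]. Speed limits (rad/s): [2.39, 2.39, 3.01, 3.14, 3.14, 3.14].

INTERFACE

Orientations are given as [roll, pitch, yaw] about the fixed x, y, z axes, in that order (R = Rz(yaw) Ry(pitch) Rx(roll)).
In Python, from station import get_state, grab_frame, calibration, job_done, find_in, mark_of, tip_reach gives the robot as it stands.
- The arm moves only by the shell command python3 -m handwheel 'ROWS' [OPENING] [FORCE]. ROWS is JSON, a list of rows, each an object with "delta_pos": the shift along the world's x, y, z in units of 30 mm (1.0 is 30 mm), a list of three; "dr": the turn, a rotation vector about the world's x, y, z in degrees, a list of three. In form: [{"delta_pos": [tx, ty, tz], "dr": [rx, ry, rz]}, ...]. A call has 1 to 10 rows; each row shifts and turns the commanded pose from where the row before left it; what a row does not reach is not made up. A row lasts 1/10 s, in which the tool goes at most 50 mm and 8.59 degrees, less where a joint would pass 70% of its speed; a pose out of reach is approached as far as the arm can. A call is refused whole if a number of a shift passes 1 or a number of a turn 8.59, either way. A call with a gripper value outside its range is refused whole. OPENING is the closure, from -1 (fully open) to 1 (shut), set as the call begins (- or left out, the last holds). The fingers move at their own pace and stop on an object; FORCE is the grip in N (left out, the last holds). Time passes only in rows, so rows that do not move let the fingers close. It gives the time, the measured TCP pose, the force, the opening and the grip force at its end, in the units of the state.
- get_state(): the state, without advancing time (a new reading comes with each control period).
- grab_frame(name): name is "scene" or "top"; returns the picture (480x640x3 uint8, red, green, blue); there is no depth.
- calibration(name): a dict with "fx", "fy", "cx", "cy" (pixels), "extrinsics" (4x4, takes a point from world to camera coordinates). Camera axes: x right, y down, z forward; pixel columns grow to the right and rows downward; lengths in m; the calibration is good to about 2 mm. A picture is of the moment at which its call begins. calibration takes no time and is no camera call.
- job_done(): hands the job in; it is judged then, once.
Trained networks look in the newest picture that a camera, given by its name, has taken for a name from the list of things; names that differ only in an ending like _2 or _b are one class to them, and where a whole thing is asked for, a point or a joint stands for the part that bears it (a point fixed in the world has none). Each returns a list of dicts, best first, with "conf" (0 to 1); they miss things now and then, are a little off and sometimes report something else, mostly with a low value. They report only what shows in the picture. A call takes as long as a camera call.
- find_in(camera, query): "location" ([column, row] in pixels, amid what is visible of it).
- mark_of(camera, query): "location" ([column, row] in pixels: a listed point, or the origin of a listed thing).
The state is a dict: "t": time; "q": joint angles; "qd": joint speeds; "joint_efforts": joint torques, N m; "eef_pos": TCP position; "ee_rot": TCP orientation; "force": force on the tool from outside, world axes, zero at the start; "moment": the same for the moment, N m; "width": finger opening in m; "gripper_force": force on a finger pad.
Only numpy, scipy, OpenCV 4.12 (cv2) and the standard library are available. Lean on these libraries where they do the work, as an engineer would, in place of code of your own. Each camera call takes 0.05 s, during which the arm holds its last target. There are 200 camera calls.

TASK

Pull the stock tray of the low display cabinet out to its stop, then take the longest slim gift box out of it: its far end stays under the cabinet's top, so raise its near end and draw it out aslant through the opening. Finish while holding it roughly level in the gripper, touching nothing else, its whole length at least 6 cm higher than the cabinet's top; leave the tray pulled out and everything else where it is (things in the tray stay in the tray).

Things in the scene. Friction and masses are not known exactly. Their poses are not given: they have to be found in the camera images.
- cabinet: Fixed low display cabinet, open in front where the tray runs: black steel, wooden top board; 310 deep, 290 wide, 115 mm tall. The board is 10 mm thick (underside at 105) and spans its whole depth, x = 0 to 310. Origin: on the table, below the middle of the front edge. x points into the cabinet (away from the robot, within 0.25 rad), y left, z up.
- cabinet_top (a point): Middle of the front edge of the cabinet's top face, 115 mm above the table. On the rear half of the top (cabinet x = 165 to 275 mm) two wine-red display packs are fixed for good: a box 50 mm tall and a flat tin 34 mm tall.
- tray (a joint): How far the pull-out tray is drawn out, m: 0 shut, 0.165 at its stop. It slides along the cabinet's -x axis with about 2 N of friction and stays where it is left.
- tray_handle (a point): Middle of the straight bar of the tray's bow handle: round bar 10 mm thick, 120 mm long, parallel to the cabinet's y axis, 85 mm above the table, centred 40 mm in front of the tray's front panel (35 mm free between bar and panel).
- tray_lip (a point): Middle of the upper edge of the tray's front panel, on its inner face, 110 mm above the table; panel 8 mm thick, 290 wide. At cabinet x = 0 when shut, -165 mm at the stop. Behind it the tray's inner floor, 30 mm above the table, 250 wide, 285 long; side and rear walls reach 70 mm above the table.
- long_box: The box to take: slim rigid pink gift carton, 240 x 32 x 24 mm tall, 80 to 170 g, loose, flat on the tray floor in one of three lanes (cabinet y about -75, 0 or 75 mm, by lot), lengthways along cabinet x within 0.05 rad. Origin: on its underside, middle of the near end; x runs along its length, away from the robot; z up. With the tray out, its near 130 to 155 mm lie open from above.
- long_box_front (a point): Centre of the long box's near end face (x = 0, z = 12 mm in its frame).
- short_box: Gift carton of the same kind but only 130 mm long, 32 x 24 mm, loose, in another lane of the tray. To be left. Origin: on its underside, middle of the near end.
- balm_tin: Small round tin, diameter 36, 30 mm tall, loose, in the remaining lane of the tray. To be left. Origin: on its underside, at the edge nearest the robot.
- ribbon_reel: small reel (ring), outer diameter 80, hole 36, 28 mm high, loose, lying on the table to the right in front of the tray. Not part of the job. Origin: centre of its underside.
- perfume: round bottle, diameter 44, 100 mm tall, loose, on the table to the right of the tray. Not part of the job. Origin: centre of its underside.
- candle_jar: jar, diameter 70, 85 mm tall, loose, on the table to the left of the tray. Not part of the job. Origin: centre of its underside.
- mug: mug, diameter 80, 90 mm tall, loose, on the table far to the left. Not part of the job. Origin: centre of its underside.

How it is judged:
By the outcome, as a careful person would: the job done as asked, in the order asked, and still so for the second after the job is handed in, while the arm keeps its last pose, push and grip.
It also fails if it takes over 58 s, if anything falls off the work surface, if the arm or the gripper's body presses on something with over 40 N, if the wrist force passes 120 N, or if a joint passes its speed limit or range.

## Working session

There is one attempt and no reset: what is moved stays moved. The work goes in short steps, Python scripts to look and compute and a shell command to move; the robot and the scene stay as the last step left them, time stands still between calls to the robot, and variables do not carry over. Pictures are saved under pics/ and viewed, at most 10 in all, crops included, and the job is handed in when it is done.

```bash
mkdir -p pics
cat > h.py <<'E'
import numpy as np, cv2
from station import *
def ray(cam,px):
    c=calibration(cam);E=np.array(c["extrinsics"]);R,t=E[:3,:3],E[:3,3]
    d=R.T@np.array([(px[0]-c["cx"])/c["fx"],(px[1]-c["cy"])/c["fy"],1]);return -R.T@t,d
def atz(cam,px,z):
    o,d=ray(cam,px);return o+d*(z-o[2])/d[2]
def tri(p):
    A=np.zeros((3,3));b=np.zeros(3)
    for cam,px in p:
        o,d=ray(cam,px);d=d/np.linalg.norm(d);M=np.eye(3)-np.outer(d,d);A+=M;b+=M@o
    return np.linalg.solve(A,b)
def proj(cam,P):
    c=calibration(cam);E=np.array(c["extrinsics"]);q=E[:3,:3]@P+E[:3,3];return c["fx"]*q[0]/q[2]+c["cx"],c["fy"]*q[1]/q[2]+c["cy"]
def snap(cam,name):
    cv2.imwrite("pics/"+name,grab_frame(cam)[:,:,::-1])
E
python3 - <<'E'
from h import *
np.set_printoptions(precision=4,suppress=True)
for c in("scene","top"):
    snap(c,c+"0.png")
    print(c,ray(c,(320,240)))
Z=dict(cabinet=0,cabinet_top=.115,tray_handle=.085,tray_lip=.11,ribbon_reel=0,perfume=0,candle_jar=0,mug=0)
for n,z in Z.items():
    for c in("scene","top"):
        for r in mark_of(c,n)[:2]: print(n,c,np.round(r["conf"],2),np.round(r["location"],1),atz(c,r["location"],z))
print(get_state(),tip_reach() if callable(tip_reach) else tip_reach)
E
```

```text
scene (array([1.4108, 0.1702, 1.2762]), array([-0.5986, -0.0363, -0.8003]))
top (array([0.3181, 0.0958, 1.283 ]), array([ 0.1935, -0.0161, -0.9811]))
cabinet scene 0.57 [247.5 309.4] [ 0.6988 -0.0635  0.    ]
cabinet scene 0.18 [192.  220.5] [ 0.4111 -0.2725  0.    ]
cabinet top 0.71 [380.2 192.5] [ 0.6894 -0.0649  0.    ]
cabinet_top scene 0.8 [245.5 287.9] [ 0.7031 -0.0563  0.115 ]
cabinet_top top 0.66 [387.6 174.6] [ 0.6967 -0.0665  0.115 ]
tray_handle scene 0.91 [255.3 275.2] [ 0.6449 -0.0426  0.085 ]
tray_handle top 0.71 [376.  199.9] [ 0.6476 -0.0451  0.085 ]
tray_lip scene 0.95 [244.1 286.8] [ 0.6971 -0.0612  0.11  ]
ribbon_reel scene 0.69 [190.4 220.3] [ 0.4107 -0.2774  0.    ]
ribbon_reel top 0.85 [470.3 313.1] [ 0.4111 -0.2705  0.    ]
perfume scene 0.68 [180.4 256.3] [ 0.542  -0.2784  0.    ]
perfume top 0.87 [472.8 256.9] [ 0.5407 -0.2798  0.    ]
candle_jar scene 0.9 [343.  290.5] [0.6223 0.1859 0.    ]
candle_jar top 0.69 [381.7 172.8] [ 0.7381 -0.0684  0.    ]
mug scene 0.62 [446.6 220. ] [0.3553 0.4826 0.    ]
mug top 0.86 [143.6 325.7] [0.3638 0.4677 0.    ]
{'t': 0.9, 'q': array([ 1.6041,  0.3586,  0.0119,  0.    , -1.2241, -0.2881]), 'qd': array([ 0.0017,  0.0012,  0.0017,  0.0004, -0.0013, -0.0001]), 'joint_efforts': array([  0.0007, -58.2354,  29.3299,   7.0026,   0.0125,  -0.    ]), 'eef_pos': array([0.1701, 0.6532, 0.2455]), 'ee_rot': array([ 3.1416, -0.    , -0.2548]), 'force': array([-0.3946, -0.3555,  0.1216]), 'moment': array([-0.0062, -0.0234, -0.0018]), 'gripper_force': 0.0, 'width': 0.0873925850303259} 0.019
```

```bash
python3 -c "
import cv2,numpy as np
a=cv2.imread('pics/scene0.png');b=cv2.imread('pics/top0.png')
cv2.imwrite('pics/both0.png',cv2.resize(np.hstack([a,b]),(800,300),interpolation=cv2.INTER_AREA))"
```

```text
(no output)
```

View pics/both0.png

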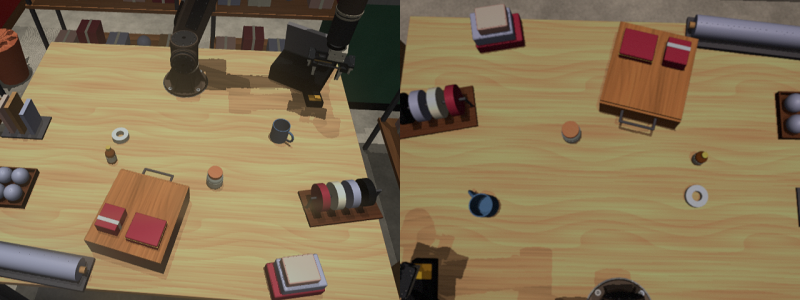

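The pictures show the shut cabinet with its handle at top (376,200) and scene (255,275), two red packs on the rear half of the top, the jar to the left, and the perfume and reel to the right. Next I'll get the cabinet yaw from its board edges.

Run:
```python
from h import *
np.set_printoptions(precision=4,suppress=True)
# board corners (approx px in full pictures), refine to corners
im=cv2.imread("pics/top0.png");g=cv2.cvtColor(im,cv2.COLOR_BGR2GRAY)
p=np.array([[320,157],[443,187],[344,37],[477,64]],np.float32).reshape(-1,1,2)
hsv=cv2.cvtColor(im,cv2.COLOR_BGR2HSV)
print([hsv[y,x].tolist() for x,y in((380,150),(350,100),(300,250),(380,180))])
cv2.imwrite("pics/crop0.png",cv2.resize(im[20:230,290:500],None,fx=2.8,fy=2.8,interpolation=cv2.INTER_CUBIC))
h=tri([("scene",[255.3,275.2]),("top",[376,199.9])]);print("handle",h)
```

```text
[[13, 168, 147], [12, 164, 140], [24, 101, 154], [12, 172, 43]]
handle [ 0.6467 -0.0434  0.0879]
```

View pics/crop0.png

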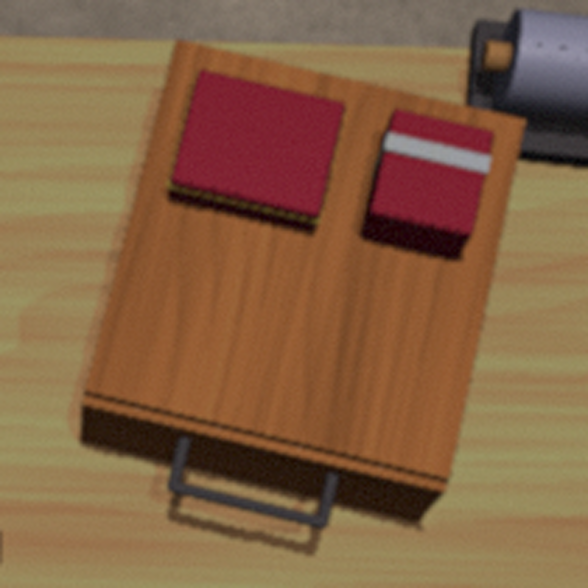

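The crop shows the board's front edge from about (86,393) to (447,478), its rear corners at (178,42) and (525,120), and the bar from (175,488) to (322,521).

Run:
```python
from h import *
np.set_printoptions(precision=4,suppress=True)
f=lambda u,v,z:atz("top",(290+u/2.8,20+v/2.8),z)
fl,fr,rl,rr=f(86,393,.115),f(447,478,.115),f(178,42,.115),f(525,120,.115)
bl,br=f(175,488,.085),f(322,521,.085)
a=lambda d:np.arctan2(d[1],d[0])
print("yaws",a(rl-fl),a(rr-fr),a(fl-fr)-np.pi/2,a(rl-rr)-np.pi/2,a(bl-br)-np.pi/2)
print(fl,fr,(fl+fr)/2,"bar",(bl+br)/2,np.linalg.norm(fl-fr),np.linalg.norm(rl-fl),np.linalg.norm(bl-br))
```

```text
yaws -0.22247180886452808 -0.22571381479734223 -0.21433396901684398 -0.2127783819320881 -0.2017259244919356
[0.725  0.0791 0.115 ] [ 0.6642 -0.2003  0.115 ] [ 0.6946 -0.0606  0.115 ] bar [ 0.6472 -0.051   0.085 ] 0.2859160490418134 0.30839644508479885 0.11812166570990873
```

```bash
R='{"delta_pos":[0.69,-0.98,0],"dr":[0,0,0]}'; true
python3 -m handwheel '[{"delta_pos":[0.69,-0.98,0],"dr":[0,0,2.1]},{"delta_pos":[0.69,-0.98,0],"dr":[0,0,0]},{"delta_pos":[0.69,-0.98,0],"dr":[0,0,0]},{"delta_pos":[0.69,-0.98,0],"dr":[0,0,0]},{"delta_pos":[0.69,-0.98,0],"dr":[0,0,0]},{"delta_pos":[0.69,-0.98,0],"dr":[0,0,0]},{"delta_pos":[0.69,-0.98,0],"dr":[0,0,0]},{"delta_pos":[0.69,-0.98,0],"dr":[0,0,0]},{"delta_pos":[0.69,-0.98,0],"dr":[0,0,0]},{"delta_pos":[0.69,-0.98,0],"dr":[0,0,0]}]' 1 10
python3 -m handwheel '[{"delta_pos":[0.69,-0.98,0],"dr":[0,0,0]},{"delta_pos":[0.69,-0.98,0],"dr":[0,0,0]},{"delta_pos":[0.69,-0.98,0],"dr":[0,0,0]},{"delta_pos":[0.69,-0.98,0],"dr":[0,0,0]},{"delta_pos":[0.69,-0.98,0],"dr":[0,0,0]},{"delta_pos":[0.69,-0.98,0],"dr":[0,0,0]},{"delta_pos":[0.69,-0.98,0],"dr":[0,0,0]},{"delta_pos":[0.69,-0.98,0],"dr":[0,0,0]},{"delta_pos":[0.69,-0.98,0],"dr":[0,0,0]},{"delta_pos":[0.69,-0.98,0],"dr":[0,0,0]}]'
python3 -m handwheel '[{"delta_pos":[0.69,-0.98,-0.5],"dr":[0,0,0]},{"delta_pos":[0.69,-0.98,-0.5],"dr":[0,0,0]},{"delta_pos":[0.69,-0.98,-0.5],"dr":[0,0,0]},{"delta_pos":[0.69,-0.98,-0.5],"dr":[0,0,0]},{"delta_pos":[0,0,0],"dr":[0,0,0]},{"delta_pos":[0,0,0],"dr":[0,0,0]}]'
```

```text
t: 1.9
eef_pos: [0.3778, 0.3579, 0.2459]
ee_rot: [-3.141, -0.0, -0.218]
force: [0.1, 0.0, 0.6]
width: 0.0131
gripper_force: 0.0
t: 2.9
eef_pos: [0.5849, 0.0638, 0.2458]
ee_rot: [-3.141, -0.0, -0.218]
force: [1.2, 2.2, 0.8]
width: 0.0006
gripper_force: 0.0
t: 3.5
eef_pos: [0.6668, -0.0534, 0.1845]
ee_rot: [3.141, 0.002, -0.22]
force: [-0.5, 0.6, 0.7]
width: 0.0004
gripper_force: 0.0
```

```bash
python3 -m handwheel '[{"delta_pos":[0.07,-0.02,-0.6],"dr":[0,0,0]},{"delta_pos":[0,0,-0.7],"dr":[0,0,0]},{"delta_pos":[0,0,-0.7],"dr":[0,0,0]},{"delta_pos":[0,0,-0.3],"dr":[0,0,0]},{"delta_pos":[0,0,-0.3],"dr":[0,0,0]},{"delta_pos":[0,0,-0.2],"dr":[0,0,0]},{"delta_pos":[0,0,0],"dr":[0,0,0]}]'
python3 - <<'E'
from h import *
snap("top","t1.png");im=cv2.imread("pics/t1.png");snap("scene","s1.png");i2=cv2.imread("pics/s1.png")
f=lambda a:cv2.resize(a,(400,400),interpolation=cv2.INTER_CUBIC)
cv2.imwrite("pics/c1.png",np.hstack([f(im[130:250,320:440]),f(i2[200:320,190:310])]))
E
```

```text
t: 4.2
eef_pos: [0.6689, -0.0527, 0.1014]
ee_rot: [3.142, 0.0, -0.218]
force: [0.2, 0.2, -1.0]
width: 0.0005
gripper_force: 0.0
```

View pics/c1.png

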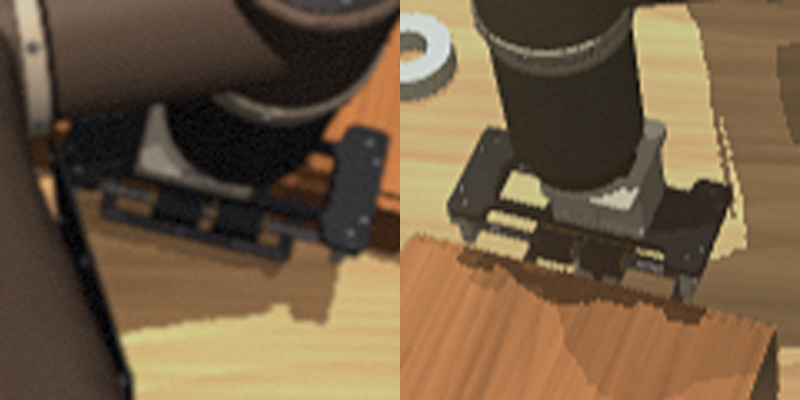

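The fingers (top crop around (200,220)) sit between the bar and the panel with no contact force. I'll go down and pull.

```bash
python3 -m handwheel '[{"delta_pos":[0,0,-0.3],"dr":[0,0,0]},{"delta_pos":[0,0,-0.3],"dr":[0,0,0]},{"delta_pos":[0,0,0],"dr":[0,0,0]},{"delta_pos":[-0.1,0.022,0],"dr":[0,0,0]},{"delta_pos":[-0.1,0.022,0],"dr":[0,0,0]},{"delta_pos":[-0.1,0.022,0],"dr":[0,0,0]},{"delta_pos":[-0.2,0.044,0],"dr":[0,0,0]},{"delta_pos":[-0.3,0.066,0],"dr":[0,0,0]},{"delta_pos":[-0.3,0.066,0],"dr":[0,0,0]}]'
python3 -m handwheel '[{"delta_pos":[-0.4,0.088,0],"dr":[0,0,0]},{"delta_pos":[-0.4,0.088,0],"dr":[0,0,0]},{"delta_pos":[-0.4,0.088,0],"dr":[0,0,0]},{"delta_pos":[-0.4,0.088,0],"dr":[0,0,0]},{"delta_pos":[-0.4,0.088,0],"dr":[0,0,0]},{"delta_pos":[-0.4,0.088,0],"dr":[0,0,0]},{"delta_pos":[-0.4,0.088,0],"dr":[0,0,0]},{"delta_pos":[-0.4,0.088,0],"dr":[0,0,0]},{"delta_pos":[-0.4,0.088,0],"dr":[0,0,0]}]'
```

```text
t: 5.2
eef_pos: [0.6356, -0.0454, 0.0839]
ee_rot: [-3.141, -0.001, -0.218]
force: [2.6, 0.7, 0.3]
width: 0.0006
gripper_force: 1.4
t: 6.1
eef_pos: [0.5271, -0.0218, 0.0836]
ee_rot: [-3.142, -0.0, -0.218]
force: [3.2, 0.9, 0.6]
width: 0.0005
gripper_force: 1.5
```

```bash
python3 -m handwheel '[{"delta_pos":[-0.3,0.066,0],"dr":[0,0,0]},{"delta_pos":[-0.2,0.044,0],"dr":[0,0,0]},{"delta_pos":[-0.1,0.022,0],"dr":[0,0,0]},{"delta_pos":[-0.1,0.022,0],"dr":[0,0,0]},{"delta_pos":[-0.07,0.015,0],"dr":[0,0,0]},{"delta_pos":[0,0,0],"dr":[0,0,0]}]'
```

```text
t: 6.7
eef_pos: [0.5044, -0.0171, 0.0834]
ee_rot: [3.141, 0.001, -0.218]
force: [0.4, 0.0, 0.6]
width: 0.0006
gripper_force: 0.2
```

```bash
python3 -m handwheel '[{"delta_pos":[-0.1,0.022,0],"dr":[0,0,0]},{"delta_pos":[-0.05,0.011,0],"dr":[0,0,0]},{"delta_pos":[0,0,0],"dr":[0,0,0]}]'
```

```text
t: 7.0
eef_pos: [0.5033, -0.0163, 0.0839]
ee_rot: [-3.141, -0.005, -0.217]
force: [13.4, -9.0, -8.4]
width: 0.0006
gripper_force: 7.4
```

The push is up against the stop (13 N, no further travel). I'll back off, rise, and move aside to look.

```bash
python3 -m handwheel '[{"delta_pos":[0.3,-0.066,0],"dr":[0,0,0]},{"delta_pos":[0.1,-0.022,0.4],"dr":[0,0,0]},{"delta_pos":[0,0,1],"dr":[0,0,0]},{"delta_pos":[0,0.5,1],"dr":[0,0,0]},{"delta_pos":[0,1,1],"dr":[0,0,0]},{"delta_pos":[0,1,1],"dr":[0,0,0]},{"delta_pos":[0,1,0.5],"dr":[0,0,0]},{"delta_pos":[0,1,0],"dr":[0,0,0]},{"delta_pos":[0,1,0],"dr":[0,0,0]},{"delta_pos":[0,1,0],"dr":[0,0,0]}]' -0.15
python3 - <<'E'
from h import *
np.set_printoptions(precision=4,suppress=True)
s=get_state();print(s["eef_pos"],s["width"],s["force"])
snap("top","t2.png");snap("scene","s2.png")
Z=dict(tray_lip=.11,tray_handle=.085,long_box=.03,long_box_front=.042,short_box=.03,balm_tin=.03)
for n,z in Z.items():
    for c in("scene","top"):
        for r in mark_of(c,n)[:2]: print(n,c,np.round(r["conf"],2),np.round(r["location"],1),atz(c,r["location"],z))
im=cv2.imread("pics/t2.png");i2=cv2.imread("pics/s2.png")
f=lambda a:cv2.resize(a,(400,500),interpolation=cv2.INTER_CUBIC)
cv2.imwrite("pics/c2.png",np.hstack([f(im[90:290,300:460]),f(i2[180:380,160:320])]))
E
```

```text
t: 8.0
eef_pos: [0.5117, 0.1774, 0.2303]
ee_rot: [3.141, 0.001, -0.218]
force: [0.6, 0.2, 0.5]
width: 0.0505
gripper_force: 0.0
[0.5117 0.1774 0.2303] 0.050493377258756425 [0.5731 0.1946 0.5361]
tray_lip scene 0.84 [264.9 238. ] [ 0.5423 -0.029   0.11  ]
tray_lip top 0.95 [364.7 245.8] [ 0.5395 -0.0185  0.11  ]
tray_handle scene 0.88 [276. 228.] [ 0.4874 -0.0072  0.085 ]
tray_handle top 0.58 [357.5 270.7] [ 0.4893 -0.0059  0.085 ]
long_box scene 0.9 [244.9 251.7] [ 0.5342 -0.0921  0.03  ]
long_box scene 0.44 [191.5 218.5] [ 0.4273 -0.2651  0.03  ]
long_box top 0.61 [394.5 257.2] [ 0.5302 -0.0939  0.03  ]
long_box top 0.21 [384.1 173.4] [ 0.7269 -0.0701  0.03  ]
long_box_front scene 0.58 [244.8 248.3] [ 0.5312 -0.0915  0.042 ]
long_box_front top 0.81 [395.6 253.2] [ 0.5373 -0.0945  0.042 ]
short_box scene 0.86 [292.9 263.2] [0.5632 0.0449 0.03  ]
short_box top 0.97 [333.3 241.2] [0.5633 0.045  0.03  ]
balm_tin scene 0.52 [268.  255.9] [ 0.5438 -0.0262  0.03  ]
balm_tin scene 0.16 [264.1 237.4] [ 0.4808 -0.0452  0.03  ]
balm_tin top 0.79 [364.3 247.5] [ 0.5506 -0.0255  0.03  ]
balm_tin top 0.67 [468.2 254.8] [ 0.5401 -0.2608  0.03  ]
```

View pics/c2.png

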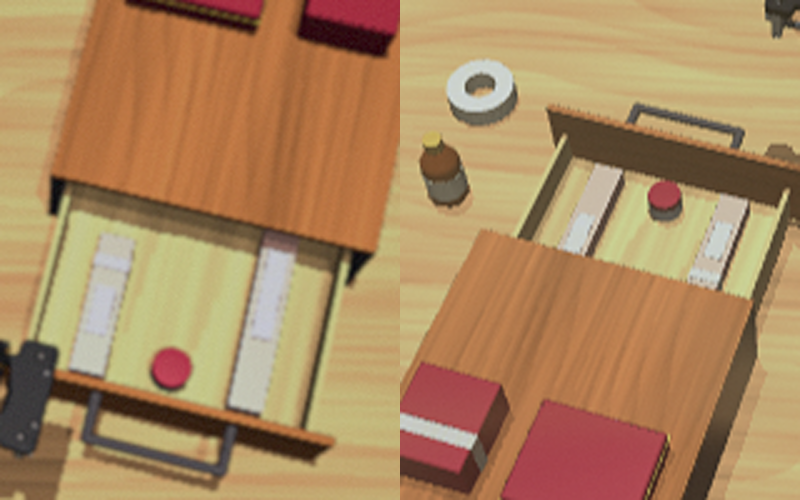

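Top crop: the long box lies in the right lane, from its near end at about (247,408) to (281,237) at the board edge. The tin is in the middle lane, the short box is on the left, and the tray is out.

Run:
```python
from h import *
np.set_printoptions(precision=4,suppress=True)
f=lambda u,v,z:atz("top",(300+u/2.5,90+v/2.5),z)
psi=-.218;cx=np.array([np.cos(psi),np.sin(psi)]);cy=np.array([-cx[1],cx[0]]);O=np.array([.694,-.0595])
n=f(246,407,.054);a=f(281,238,.054)
d=(a-n)[:2];print("near",n,"far vis",a,"yaw",np.arctan2(d[1],d[0]))
for p in(n,a):print("cab",(p[:2]-O)@cx,(p[:2]-O)@cy)
im=cv2.imread("pics/t2.png")
# scene picture: box top edges
g=lambda u,v,z:atz("scene",(160+u/2.5,180+v/2.5),z)
for p in(g(608,168-0,.054),g(575,252,.054)):print("scene",p,(p[:2]-O)@cx,(p[:2]-O)@cy)
```

```text
near [ 0.5362 -0.0989  0.054 ] far vis [ 0.6929 -0.1313  0.054 ] yaw -0.20369443008495447
cab -0.14552094668443902 -0.07261650088638928
cab 0.014487951969069804 -0.07032732623818838
scene [0.505 0.344 0.054] -0.2717931164646882 0.353122493967712
scene [0.6171 0.307  0.054 ] -0.1543884573594959 0.34117951739536545
```

```bash
python3 -m handwheel '[{"delta_pos":[0.36,-0.98,0],"dr":[0,0,0]},{"delta_pos":[0.36,-0.98,0],"dr":[0,0,0]},{"delta_pos":[0.36,-0.98,0],"dr":[0,0,0]},{"delta_pos":[0.36,-0.98,0],"dr":[0,0,0.4]},{"delta_pos":[0.36,-0.98,0],"dr":[-1.24,-5.6,0]},{"delta_pos":[0.36,-0.98,0],"dr":[-1.24,-5.6,0]},{"delta_pos":[0.36,-0.98,0],"dr":[-1.24,-5.6,0]},{"delta_pos":[0.36,-0.98,0],"dr":[-1.24,-5.6,0]},{"delta_pos":[0.36,-0.98,0],"dr":[0,0,0]},{"delta_pos":[0.36,-0.98,0],"dr":[0,0,0]}]'
python3 -m handwheel '[{"delta_pos":[0,0,-0.6],"dr":[0,0,0]},{"delta_pos":[0,0,-0.8],"dr":[0,0,0]},{"delta_pos":[0,0,-0.8],"dr":[0,0,0]},{"delta_pos":[0,0,-0.8],"dr":[0,0,0]},{"delta_pos":[0,0,-0.3],"dr":[0,0,0]},{"delta_pos":[0,0,0],"dr":[0,0,0]},{"delta_pos":[0,0,0],"dr":[0,0,0]}]'
python3 - <<'E'
from h import *
snap("top","t3.png");snap("scene","s3.png")
im=cv2.imread("pics/t3.png");i2=cv2.imread("pics/s3.png")
f=lambda a:cv2.resize(a,(400,500),interpolation=cv2.INTER_CUBIC)
cv2.imwrite("pics/c3.png",np.hstack([f(im[140:290,330:450]),f(i2[180:330,180:300])]))
E
```

```text
t: 9.7
eef_pos: [0.6186, -0.1191, 0.2299]
ee_rot: [3.138, -0.399, -0.209]
force: [1.2, 0.2, 1.0]
width: 0.0506
gripper_force: 0.0
t: 10.4
eef_pos: [0.6206, -0.1179, 0.1319]
ee_rot: [3.138, -0.401, -0.211]
force: [-0.2, -0.2, 0.8]
width: 0.0505
gripper_force: 0.0
```

View pics/c3.png

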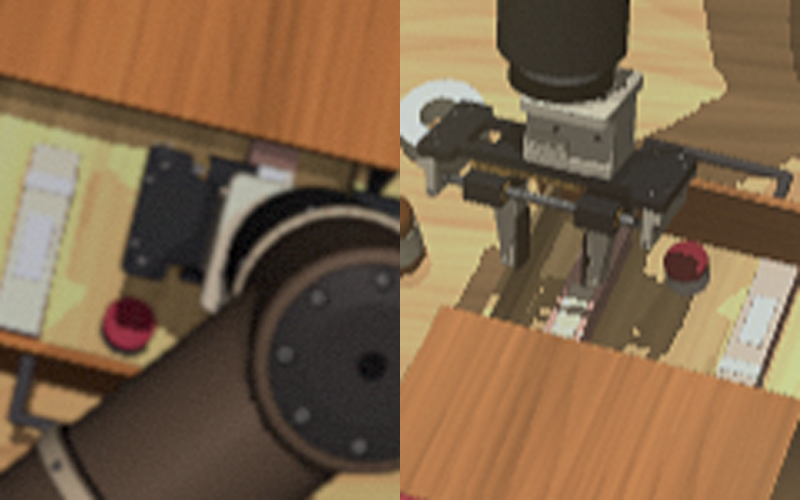

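The jaws straddle the box below (scene crop, fingertips near (515,265) and (592,290)). I'll check this against the projection while continuing down.

```bash
python3 - <<'E'
from h import *
p=np.array([.6206+.019*.39*.976,-.1179-.019*.39*.216,.1319-.0175]);print(proj("scene",p))
E
python3 -m handwheel '[{"delta_pos":[0,0.04,-0.7],"dr":[0,0,0]},{"delta_pos":[0,0,-0.7],"dr":[0,0,0]},{"delta_pos":[0,0,-0.5],"dr":[0,0,0]},{"delta_pos":[0,0,-0.3],"dr":[0,0,0]},{"delta_pos":[0,0,-0.2],"dr":[0,0,0]},{"delta_pos":[0,0,-0.1],"dr":[0,0,0]},{"delta_pos":[0,0,0],"dr":[0,0,0]}]'
```

```text
(np.float64(225.40923794935358), np.float64(261.53183524488077))
t: 11.2
eef_pos: [0.6465, -0.1385, 0.117]
ee_rot: [3.114, -0.435, -0.216]
force: [-0.0, 1.0, -0.2]
width: 0.0502
gripper_force: 0.0
```

Run:
```python
from h import *
np.set_printoptions(precision=3,suppress=True)
s=get_state();print(s["q"],s["eef_pos"],s["ee_rot"],s["force"],s["qd"])
```

```text
[-0.226  0.238 -0.9    1.667 -0.023 -0.087] [ 0.646 -0.138  0.117] [ 3.114 -0.435 -0.216] [-0.032  1.008 -0.189] [ 0.027 -0.003 -0.003  0.019  0.003  0.004]
```

The forward tilt drives the wrist to its limit (q5 near 0). I'll back out and use a vertical grasp, which also clears the board edge once the box tilts.

```bash
python3 -m handwheel '[{"delta_pos":[-0.3,0.2,0.4],"dr":[0,0,0]},{"delta_pos":[-0.3,0.2,0.6],"dr":[0.6,2.8,0]},{"delta_pos":[-0.2,0.2,0.6],"dr":[0.6,2.8,0]},{"delta_pos":[0,0,0.6],"dr":[0.6,2.8,0]},{"delta_pos":[0,0,0.6],"dr":[0.6,2.8,0]},{"delta_pos":[0,0,0],"dr":[0.6,2.8,0]},{"delta_pos":[0,0,0],"dr":[0,0,0]},{"delta_pos":[0,0,0],"dr":[0,0,0]}]'
python3 - <<'E'
from h import *
np.set_printoptions(precision=3,suppress=True)
s=get_state();print(s["q"],s["eef_pos"],s["ee_rot"],s["force"],s["qd"])
E
```

```text
t: 12.0
eef_pos: [0.6744, -0.1808, 0.1881]
ee_rot: [3.041, -0.378, -0.219]
force: [-0.4, -0.5, -0.5]
width: 0.0504
gripper_force: 0.0
[ 0.103  0.247 -0.518  0.443 -0.518  0.874] [ 0.674 -0.181  0.188] [ 3.041 -0.378 -0.219] [-0.445 -0.481 -0.511] [-0.02  -0.002 -0.043  0.006  0.004 -0.013]
```

```bash
cat >> h.py <<'E'
from scipy.spatial.transform import Rotation as Ro
def delta(pos,rpy):
    s=get_state();c=Ro.from_euler("xyz",s["ee_rot"]);t=Ro.from_euler("xyz",rpy)
    print("q",np.round(s["q"],3),"pos",np.round(s["eef_pos"],4),"F",np.round(s["force"],1),"w",round(s["width"],4));print("units",np.round((np.array(pos)-s["eef_pos"])/.03,2),"deg",np.round((t*c.inv()).as_rotvec(degrees=True),2))
E
python3 -c "
from h import *
delta([.617,-.116,.2],[np.pi,0,-.211])"
```

```text
q [ 0.103  0.247 -0.518  0.443 -0.518  0.874] pos [ 0.6744 -0.1808  0.1881] F [-0.4 -0.5 -0.5] w 0.0504
units [-1.91  2.16  0.4 ] deg [10.2  19.94  1.57]
```

```bash
python3 -m handwheel '[{"delta_pos":[-0.3,0.36,0.1],"dr":[1.7,3.3,0.2]},{"delta_pos":[-0.3,0.36,0.1],"dr":[1.7,3.3,0.3]},{"delta_pos":[-0.3,0.36,0.1],"dr":[1.7,3.3,0.3]},{"delta_pos":[-0.3,0.36,0.1],"dr":[1.7,3.3,0.3]},{"delta_pos":[-0.3,0.36,0],"dr":[1.7,3.3,0.3]},{"delta_pos":[-0.3,0.36,0],"dr":[1.7,3.3,0.2]},{"delta_pos":[0,0,0],"dr":[0,0,0]},{"delta_pos":[0,0,0],"dr":[0,0,0]}]'
python3 -c "
from h import *
delta([.617,-.116,.2],[np.pi,0,-.211])"
```

```text
t: 12.8
eef_pos: [0.6191, -0.1188, 0.199]
ee_rot: [3.139, -0.002, -0.215]
force: [-0.6, 0.1, 0.0]
width: 0.0502
gripper_force: 0.0
q [ 0.121  0.318 -0.159  0.003 -1.093  1.233] pos [ 0.6191 -0.1188  0.199 ] F [-0.6  0.1  0. ] w 0.0502
units [-0.07  0.09  0.03] deg [0.15 0.06 0.24]
```

```bash
python3 -m handwheel '[{"delta_pos":[-0.07,0.09,-0.7],"dr":[0,0,0.2]},{"delta_pos":[0,0,-0.8],"dr":[0,0,0]},{"delta_pos":[0,0,-0.8],"dr":[0,0,0]},{"delta_pos":[0,0,-0.8],"dr":[0,0,0]},{"delta_pos":[0,0,-0.6],"dr":[0,0,0]},{"delta_pos":[0,0,-0.4],"dr":[0,0,0]},{"delta_pos":[0,0,-0.3],"dr":[0,0,0]},{"delta_pos":[0,0,-0.2],"dr":[0,0,0]},{"delta_pos":[0,0,-0.1],"dr":[0,0,0]},{"delta_pos":[0,0,0],"dr":[0,0,0]}]'
python3 -c "
from h import *
delta([.617,-.116,.053],[np.pi,0,-.211])"
```

```text
t: 13.8
eef_pos: [0.6176, -0.1148, 0.0589]
ee_rot: [-3.141, -0.001, -0.211]
force: [-0.7, -0.4, -0.4]
width: 0.0506
gripper_force: 0.0
q [ 0.126  0.454 -0.312 -0.    -0.804  1.234] pos [ 0.6176 -0.1148  0.0589] F [-0.7 -0.4 -0.4] w 0.0506
units [-0.02 -0.04 -0.2 ] deg [-0.01  0.05  0.  ]
```

```bash
python3 -m handwheel '[{"delta_pos":[0,-0.03,-0.2],"dr":[0,0,0]},{"delta_pos":[0,0,0],"dr":[0,0,0]}]'
python3 -m handwheel '[{"delta_pos":[0,0,0],"dr":[0,0,0]},{"delta_pos":[0,0,0],"dr":[0,0,0]},{"delta_pos":[0,0,0],"dr":[0,0,0]},{"delta_pos":[0,0,0],"dr":[0,0,0]},{"delta_pos":[0,0,0],"dr":[0,0,0]}]' 1 45
python3 -c "
from h import *
delta([.617,-.116,.053],[np.pi,0,-.211])"
```

```text
t: 14.0
eef_pos: [0.6173, -0.1157, 0.0524]
ee_rot: [-3.141, -0.0, -0.211]
force: [0.2, 0.2, -0.1]
width: 0.0505
gripper_force: 0.0
t: 14.5
eef_pos: [0.6177, -0.1156, 0.053]
ee_rot: [-3.141, -0.001, -0.211]
force: [-0.7, 1.6, 1.6]
width: 0.0317
gripper_force: 45.0
q [ 1.250e-01  4.620e-01 -3.160e-01 -1.000e-03 -7.920e-01  1.235e+00] pos [ 0.6177 -0.1156  0.053 ] F [-0.7  1.6  1.6] w 0.0317
units [-0.02 -0.01  0.  ] deg [-0.03  0.05 -0.  ]
```

The box is gripped (31.7 mm at 45 N). Now I'll raise the near end by about 21°.

```bash
python3 -m handwheel '[{"delta_pos":[0,0,0.13],"dr":[0,0,0]},{"delta_pos":[0,0,0.31],"dr":[0.73,3.42,0]},{"delta_pos":[0,0,0.31],"dr":[0.73,3.42,0]},{"delta_pos":[0,0,0.31],"dr":[0.73,3.42,0]},{"delta_pos":[0,0,0.31],"dr":[0.73,3.42,0]},{"delta_pos":[0,0,0.31],"dr":[0.73,3.42,0]},{"delta_pos":[0,0,0.31],"dr":[0.73,3.42,0]},{"delta_pos":[0,0,0],"dr":[0,0,0]}]'
python3 - <<'E'
from h import *
delta([.617,-.116,.053],[np.pi,0,-.211])
snap("top","t4.png");snap("scene","s4.png")
im=cv2.imread("pics/t4.png");i2=cv2.imread("pics/s4.png")
f=lambda a:cv2.resize(a,(400,500),interpolation=cv2.INTER_CUBIC)
cv2.imwrite("pics/c4.png",np.hstack([f(im[140:290,330:450]),f(i2[180:330,180:300])]))
E
```

```text
t: 15.3
eef_pos: [0.6185, -0.116, 0.1121]
ee_rot: [-3.142, 0.367, -0.212]
force: [-0.9, -1.8, -2.0]
width: 0.0316
gripper_force: 45.0
q [ 0.065  0.602  0.082 -0.099 -1.405  1.329] pos [ 0.6185 -0.116   0.1121] F [-0.9 -1.8 -2. ] w 0.0316
units [-0.05  0.   -1.97] deg [ -4.41 -20.54   0.03]
```

View pics/c4.png

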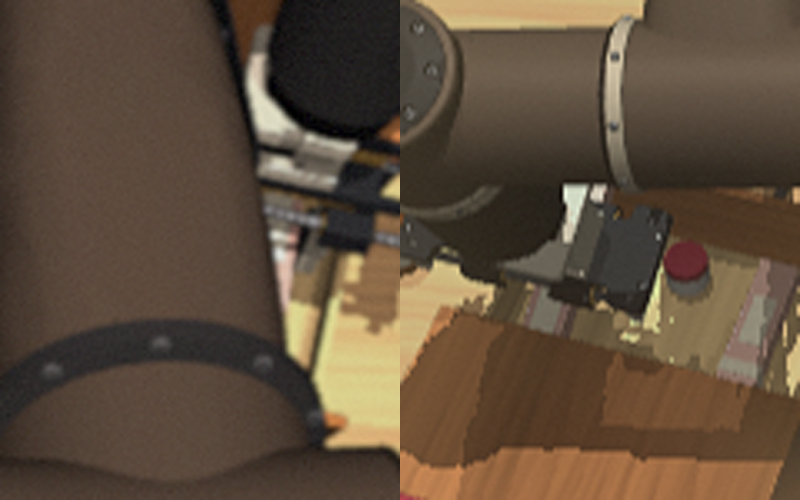

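The box rises under the board edge (scene crop, about (545,310)). The wrist force is about 2 N, which is only the box's weight. I'll draw it out aslant.

```bash
python3 -m handwheel '[{"delta_pos":[-0.4,0.086,0.155],"dr":[0,0,0]},{"delta_pos":[-0.4,0.086,0.155],"dr":[0,0,0]},{"delta_pos":[-0.4,0.086,0.155],"dr":[0,0,0]},{"delta_pos":[-0.4,0.086,0.155],"dr":[0,0,0]},{"delta_pos":[-0.4,0.086,0.155],"dr":[0,0,0]}]'
python3 -m handwheel '[{"delta_pos":[-0.4,0.086,0.155],"dr":[0,0,0]},{"delta_pos":[-0.4,0.086,0.155],"dr":[0,0,0]},{"delta_pos":[-0.4,0.086,0.155],"dr":[0,0,0]},{"delta_pos":[-0.4,0.086,0.155],"dr":[0,0,0]},{"delta_pos":[-0.4,0.086,0.155],"dr":[0,0,0]},{"delta_pos":[0,0,0],"dr":[0,0,0]}]'
python3 -c "
from h import *
delta([.5,-.09,.3],[np.pi,0,-.211])
snap('scene','s5.png');i=cv2.imread('pics/s5.png')
cv2.imwrite('pics/c5.png',cv2.resize(i[130:370,140:400],(650,600),interpolation=cv2.INTER_CUBIC))"
```

```text
t: 15.9
eef_pos: [0.5562, -0.1024, 0.1366]
ee_rot: [-3.141, 0.365, -0.211]
force: [-0.3, -0.8, -1.6]
width: 0.0317
gripper_force: 45.0
t: 16.5
eef_pos: [0.4963, -0.0895, 0.16]
ee_rot: [-3.141, 0.365, -0.211]
force: [-0.5, 0.0, -1.1]
width: 0.0318
gripper_force: 45.0
q [ 0.12   0.376 -0.178 -0.119 -1.365  1.285] pos [ 0.4963 -0.0895  0.16  ] F [-0.5  0.  -1.1] w 0.0318
units [ 0.12 -0.02  4.67] deg [-4.410e+00 -2.045e+01 -1.000e-02]
```

View pics/c5.png

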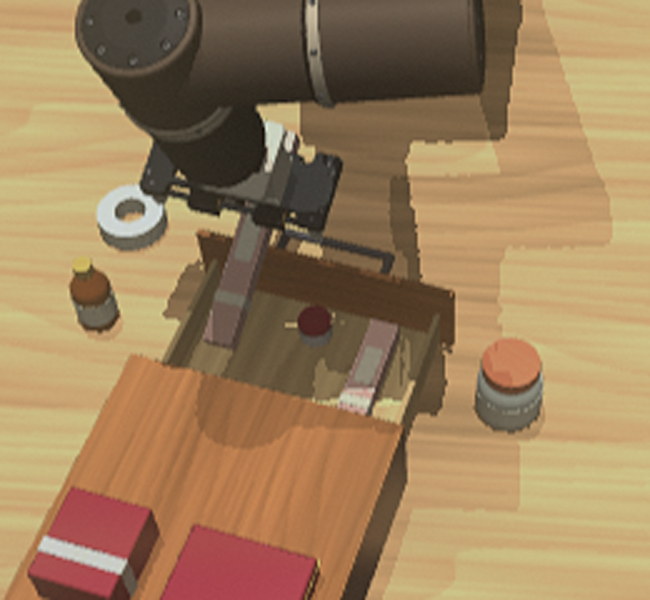

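The box is clear of the board, with its far end at about (220,335). The tin and the short box are undisturbed. I'll lift and level it.

```bash
python3 -m handwheel '[{"delta_pos":[0,0,0.5],"dr":[0,0,0]},{"delta_pos":[0,0,0.8],"dr":[0,0,0]},{"delta_pos":[0,0,0.8],"dr":[-0.88,-4.09,0]},{"delta_pos":[0,0,0.8],"dr":[-0.88,-4.09,0]},{"delta_pos":[0,0,0.8],"dr":[-0.88,-4.09,0]},{"delta_pos":[0,0,0.6],"dr":[-0.88,-4.09,0]},{"delta_pos":[0,0,0.3],"dr":[-0.88,-4.09,0]},{"delta_pos":[0,0,0],"dr":[0,0,0]},{"delta_pos":[0,0,0],"dr":[0,0,0]},{"delta_pos":[0,0,0],"dr":[0,0,0]}]'
python3 - <<'E'
from h import *
np.set_printoptions(precision=3,suppress=True)
delta([.5,-.09,.3],[np.pi,0,-.211])
snap('scene','s6.png');snap('top','t6.png');i=cv2.imread('pics/s6.png');j=cv2.imread('pics/t6.png')
for n,z in(("tray_lip",.11),("tray_handle",.085),("short_box",.03),("balm_tin",.03)):
  for c in("scene","top"):
    for r in mark_of(c,n)[:1]: print(n,c,round(r["conf"],2),atz(c,r["location"],z))
m={c:mark_of(c,"long_box_front")[:1] for c in("scene","top")};print(m)
cv2.imwrite('pics/c6.png',np.hstack([cv2.resize(i[100:340,140:400],(400,370)),cv2.resize(j[100:340,260:520],(400,370))]))
E
```

```text
t: 17.55
eef_pos: [0.4975, -0.0898, 0.2959]
ee_rot: [3.141, 0.004, -0.211]
force: [-0.0, -0.1, -1.7]
width: 0.0316
gripper_force: 45.0
q [ 0.21   0.048 -0.269 -0.001 -1.257  1.15 ] pos [ 0.497 -0.09   0.296] F [-0.  -0.1 -1.7] w 0.0316
units [ 0.08 -0.01  0.14] deg [-0.01 -0.22  0.02]
tray_lip scene 0.97 [ 0.539 -0.027  0.11 ]
tray_lip top 0.71 [ 0.538 -0.018  0.11 ]
tray_handle scene 0.63 [ 0.49  -0.011  0.085]
tray_handle top 0.8 [ 0.485 -0.005  0.085]
short_box scene 0.81 [0.553 0.04  0.03 ]
balm_tin scene 0.7 [ 0.55  -0.027  0.03 ]
{'scene': [], 'top': [{'location': [406.4, 297.9], 'conf': 0.62}]}
```

View pics/c6.png

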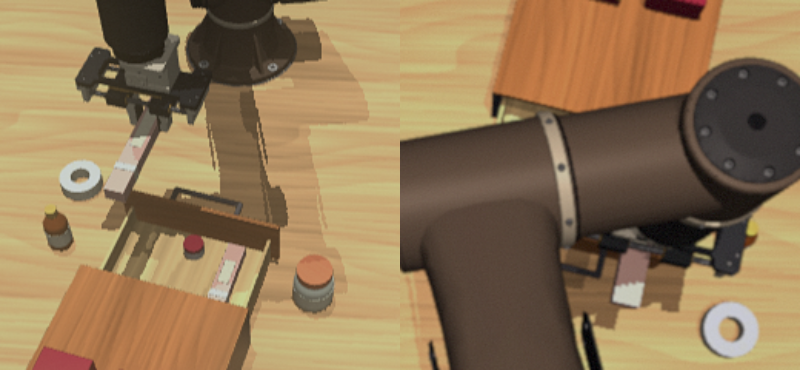

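The box is held in front of the cabinet, with its far end at about (117,190) in the scene crop and its near end at (630,300) in the top crop. The tray is out and the other things have not moved. I'll check that the box is level.

Run:
```python
from h import *
R=Ro.from_euler("z",-.211)
for th in(-10,0,10):
  q=R*Ro.from_euler("y",th,degrees=True)
  P=lambda x,y,z:np.array([.4975,-.0898,.2959])+q.apply([x,y,z])
  print(th,[np.round(np.array([(u-140)/.65,(v-100)/.6486]),0) for u,v in(proj("scene",P(.155,.016,-.023)),proj("scene",P(.155,-.016,-.023)))],
   [np.round(proj("top",P(-.085,0,-.011)),0)])
```

```text
-10 [array([120., 192.]), array([100., 188.])] [array([403., 297.])]
0 [array([123., 203.]), array([103., 198.])] [array([404., 298.])]
10 [array([127., 210.]), array([108., 206.])] [array([405., 297.])]
```

```bash
python3 -c "
from station import *
print(job_done())"
```

```text
the job is handed in; nothing more can be done
None
```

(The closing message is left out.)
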